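# Make up a drilling pack and set the spring dividers to its scribed lines

### The job

Make up the drilling pack: onto the metal plate that lies on the plywood drilling board stack the other plain plate and then, on top of it, the plate with the two scribed lines, squarely with all edges flush. Then pick up the spring dividers by their finger grips and squeeze them until the points are as far apart as the two lines, one point on each line, just touching the plate or just above it. Finish still holding the dividers there, level and steady, so that their lock nuts can be run up: do not let go, do not press on the pack, and leave everything else where it is.

Things in the scene. Friction and masses are not known exactly. Their poses are not given: they have to be found in the camera images.
- base_plate: plain aluminium plate, 72 x 46 x 10 mm, 0.25 kg, lying loose on the plywood drilling board (130 x 100 x 18 mm, fixed to the table); origin at the centre of the underside, x along its 72 mm length, z up
- plain_plate: a like plain aluminium plate, 72 x 46 x 10 mm, lying flat on the table; origin at the centre of the underside, x along its length, z up
- scribed_plate: aluminium plate of the same size, 72 x 46 x 10 mm, lying flat on the table; its upper face carries two dark scribed lines along its length, 30 mm apart, at y = +15 and -15 mm; origin at the centre of the underside, x along its length, z up
- dividers: spring bow dividers lying flat on the table, about 200 mm long, 0.11 kg: a round steel spring bow with a knurled stub behind, two straight legs to two points. Origin on the underside below the fulcrum; x runs forward along the middle line to the points (at x = 148 mm), y to the left leg, z up. The bow and stub reach back to x = -53 mm; a brass cross screw with lock nuts, 56 mm long, lies across at x = 36 mm
- point_left (a point): underside of the tip of the dividers' left leg, 3.6 mm thick, level with the dividers' underside; the points are 64 mm apart at rest
- point_right (a point): underside of the tip of the dividers' right leg
- grip_centre (a point): middle between the dividers' two black ribbed finger grips (each 28 mm long, 18 mm high from the underside up, at x = 70 mm), 9 mm above the underside; over the grips the dividers measure 52 mm at rest and 33 mm with the points 30 mm apart, when the grip faces are parallel
- leg_left (a joint): inward squeeze of each leg from rest, rad (the two are linked and close alike): 0 at rest, about 0.114 with the points 30 mm apart, 0.19 at the end; the gap of the points in mm is 2 (6 + 150 sin(0.1742 - value)). Springs push the legs apart, at the grips with about 5 N at rest and 11 N with the points 30 mm apart
- bolt_1: hex bolt, 71 mm long, bystander
- screwdriver_1: screwdriver with black handle, 200 mm long, bystander
- hex_key: black hex key, 93 mm long, bystander
Things that resemble listed ones, but are neither listed nor needed, are in the scene too. Leave any blue or pink look-alike of the plain_plate alone.

How it is judged:
By the outcome, as a careful person would: the job done as asked, in the order asked, and still so for the second after the job is handed in, while the arm keeps its last pose, push and grip.
It also fails if it takes over 70 s, if anything falls off the work surface, if the arm or the gripper's body presses on something with over 40 N, if the wrist force passes 120 N, or if a joint passes its speed limit or range.

### The arm

A 7-joint arm with a two-finger parallel gripper is mounted at the origin on a cart in front of the work surface, level with it; the furniture and walls round the work are solid. World frame = base frame: x ahead of the robot, y to its left, z up, the work surface at z = 0. Lengths are in m, angles in rad, forces in N, time in s.
With the tool pointing down it reaches from about 0.4 to 0.875 m from the base axis. Payload 6.5 kg.
Tool frame: the origin (TCP) lies at the very end of the fingers, on their centre line; the grasp point (between the pads) lies behind it (ctrl.tcp_to_grasp is the z of the grasp point in the tool frame, in m); z points along the fingers, y is the line along which they close (so a half turn about z gives the same grasp; the last joint's range is limited). The gripper opens to 85 mm and grips with 20 to 120 N. Pads are 22 mm wide; open, the fingers measure 114 mm over their backs; the gripper's body (76 mm by 85 mm) begins 54 mm behind the grasp point. The pads swing forward as they close: fully open they stand 13 mm farther back than shut.
Start: joints at [1.076, 0.536, -0.004, 1.538, 0.003, 1.067, -0.071], TCP at [0.27, -0.591, 0.231] pointing down, gripper open.
Joint ranges: [-2.7, 2.7], [-0.37, 2.16], [-1.27, 1.26], [0.24, 2.4], [-1.31, 4.45], [0.19, 1.91], [-2.76, 2.76]. Speed limits (rad/s): [2.39, 2.39, 3.14, 3.14, 3.14, 3.14, 3.14].

### API

Orientations are given as a 3x3 rotation matrix whose columns are the frame's x, y, z axes.
In Python, from cell import readout, optics, order, ctrl gives the robot as it stands. The module is installed in compiled form; this text tells all that it offers.
- The arm moves only by the tool step_arm, never from a script. Its argument "steps" is a list of rows, each a list of 7 numbers: the shift along the tool's x, y, z in mm, then the turn, a rotation vector about the tool's x, y, z in rad, then the finger opening in mm, from 0 to 85.4. A call has 1 to 10 rows; each row shifts and turns the commanded pose from where the row before left it, along the tool's axes as they then stand; what a row does not reach is not made up. A row lasts 1/10 s, in which the tool goes at most 50 mm and 8.59 degrees, less where a joint would pass 70% of its speed; a pose out of reach is approached as far as the arm can. A call is refused whole if a number of a shift passes 50 or a number of a turn 0.15, either way. A call with a gripper value outside its range is refused whole. The fingers move at their own pace and stop on an object; "squeeze" is the grip in N (left out, the last holds). Time passes only in rows, so rows that do not move let the fingers close. It gives the time, the measured TCP pose, the force, the opening and the grip force at its end, in the units of the state.
- readout.get_obs(): the state, without advancing time (a new reading comes with each control period).
- optics.get_image(name): name is "scene" or "top"; returns a dict with "img" (384x512x3 uint8, red, green, blue), "z_map" (384x512 float32, m along the optical axis (not along the pixel's ray), 0 where there is no reading), "vfov" (degrees; the focal length in pixels is half the picture's height over the tangent of half this angle, whatever the lens; pixels are square), "cx", "cy" (the principal point, pixels), "eye" and "attitude" of the camera in the world. Camera axes: x right, y up, looking along -z (the intrinsics and any distortion apply to the point x, -y, -z); pixel columns grow to the right and rows downward; lengths in m; the calibration is good to about 2 mm. A picture is of the moment at which its call begins.
- order.sign_off(): hands the job in; it is judged then, once.
The state is a dict: "time_s": time; "q": joint angles; "joint_vel": joint speeds; "joint_torque": joint torques, N m; "position": TCP position; "tool_rot": TCP orientation; "contact_force": force on the tool from outside, world axes, zero at the start; "moment": the same for the moment, N m; "finger_gap": finger opening in m; "gripper_force": force on a finger pad.
Only numpy, scipy, OpenCV 4.12 (cv2) and the standard library are available. Lean on these libraries where they do the work, as an engineer would, in place of code of your own. Each camera call takes 0.05 s, during which the arm holds its last target. There are 200 camera calls.

## Working session

There is one attempt and no reset: what is moved stays moved. The work goes in short steps, Python scripts to look and compute and a tool call to move; the robot and the scene stay as the last step left them, time stands still between calls to the robot, and variables do not carry over. Pictures are saved under pics/ and viewed, at most 10 in all, crops included, and the job is handed in when it is done.

Besides the shell and the picture viewer there is one more tool, called after "Request:" as name(argument=value, ...) on one line, values as JSON. step_arm: Moves the arm, as the interface text tells. Its arguments: {"type":"object","properties":{"steps":{"type":"array","items":{"type":"array","items":{"type":"number"}}},"squeeze":{"type":"number"}},"required":["steps"]}

```bash
mkdir -p pics
cat > h.py <<'E'
import numpy as np, cv2
from cell import readout, optics, order, ctrl
def cap(n,f=None):
    d=optics.get_image(n)
    if f: cv2.imwrite('pics/'+f,d['img'][:,:,::-1])
    return d
E
python3 - <<'E'
from h import *
for n in('top','scene'):
    d=cap(n,n+'0.png'); print({k:v for k,v in d.items() if k not in('img','z_map')}); print((d['z_map']>0).mean())
o=readout.get_obs();print(o); print(ctrl.tcp_to_grasp,[a for a in dir(ctrl) if a[0]!='_'])
E
```

```text
{'vfov': 46.62983797662419, 'cx': 262.6503224745537, 'cy': 191.77439666242026, 'eye': array([0.26780926, 0.02633669, 1.4230076 ]), 'attitude': array([[ 0.02876716,  0.98611334, -0.16356326],
       [-0.99953697,  0.02675511, -0.01449144],
       [-0.00991404,  0.1639044 ,  0.98642641]])}
0.9960378011067709
{'vfov': 46.15642241523514, 'cx': 246.55939750682825, 'cy': 192.55924558039, 'eye': array([-0.06401677,  0.70853871,  0.75057881]), 'attitude': array([[-0.74912849,  0.4256549 , -0.50756714],
       [-0.66238881, -0.47336502,  0.5806605 ],
       [ 0.00689646,  0.77119612,  0.63656027]])}
0.9827779134114584
{'time_s': 0.1, 'q': array([ 1.07584648,  0.53711489, -0.00444779,  1.53878459,  0.00257918,
        1.06731787, -0.0712011 ]), 'joint_vel': array([-0.00029219, -0.00209518, -0.00087787, -0.00215877, -0.0006431 ,
       -0.0018556 , -0.00091784]), 'joint_torque': array([ 4.88630423e-03, -5.84559739e+01,  1.05268914e+00, -2.59775913e+01,
        1.26076554e-02,  4.60003866e-03,  1.04717932e-05]), 'position': array([ 0.26998065, -0.59063508,  0.23048074]), 'tool_rot': array([[ 9.09457691e-01,  4.15795780e-01, -7.59824981e-04],
       [ 4.15796463e-01, -9.09456573e-01,  1.42965218e-03],
       [-9.65844793e-05, -1.61614071e-03, -9.99998689e-01]]), 'contact_force': array([-1.15745224, -0.32556792, -0.07182879]), 'moment': array([-0.01616221, -0.01063111, -0.03829785]), 'gripper_force': 0.0, 'finger_gap': 0.08538241448833621}
-0.0187 ['IKError', 'tcp_to_grasp']
```

View pics/top0.png

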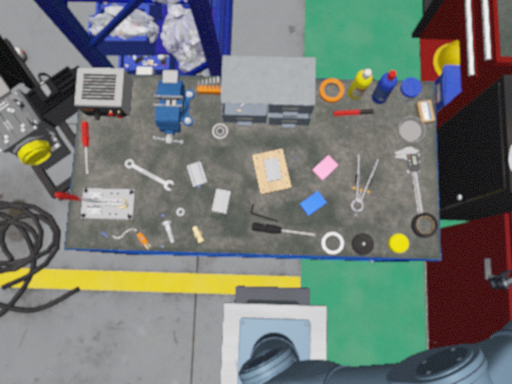

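View pics/scene0.png

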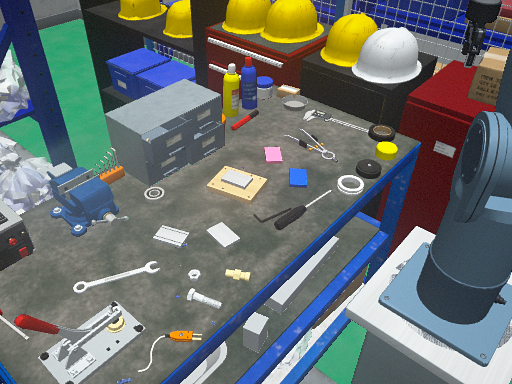

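The top view shows the dividers at (365,185) with their points away from the robot, and the base plate on the board at (272,170). For the plain plate the candidates are (221,201) and (196,174), plus blue (313,203) and pink (325,167). In the scene view the plate at (171,236) seems to carry lines and the one at (222,234) looks plain. I'll check this in a close crop.

```bash
cat >> h.py <<'E'
def foc(d): return d['img'].shape[0]/2/np.tan(np.radians(d['vfov'])/2)
def ray(d,uv,z):
    uv=np.atleast_2d(uv).astype(float); f=foc(d)
    c=np.c_[(uv[:,0]-d['cx'])/f,-(uv[:,1]-d['cy'])/f,-np.ones(len(uv))]@d['attitude'].T
    return d['eye']+c*((z-d['eye'][2])/c[:,2])[:,None]
def proj(d,p):
    c=(np.atleast_2d(p)-d['eye'])@d['attitude']; f=foc(d)
    return np.c_[d['cx']-f*c[:,0]/c[:,2],d['cy']+f*c[:,1]/c[:,2]]
def depthpt(d,u,v):
    zz=d['z_map'][v,u]; f=foc(d)
    return d['eye']+d['attitude']@(zz*np.array([(u-d['cx'])/f,-(v-d['cy'])/f,-1]))
E
python3 - <<'E'
from h import *
s=cap('scene');t=cap('top')
a=cv2.resize(s['img'][155:265,140:350],None,fx=3.8,fy=3.8,interpolation=cv2.INTER_CUBIC)[:,:,::-1]
cv2.imwrite('pics/c1.png',a)
b=cv2.resize(t['img'][140:220,180:390],None,fx=3.8,fy=3.8,interpolation=cv2.INTER_CUBIC)[:,:,::-1]
cv2.imwrite('pics/c2.png',b)
for d in(s,t):
    hsv=cv2.cvtColor(d['img'],cv2.COLOR_RGB2HSV)
    for nm,lo,hi in(('blue',(100,150,120),(120,255,255)),('pink',(150,60,150),(178,255,255)),('wood',(10,50,130),(25,140,255))):
        m=cv2.inRange(hsv,lo,hi); c=cv2.findContours(m,0,2)[0]
        for k in c:
            if 100<cv2.contourArea(k)<3000:
                r=cv2.minAreaRect(k); u=r[0]; p=ray(d,u,.01 if nm!='wood' else .018)[0]
                if .3<p[0]<.9: print(nm,np.round(u,1),cv2.contourArea(k),p.round(4))
for u,v in((221,201),(196,174),(272,170),(265,185),(300,230),(100,150),(400,150)): print(u,v,depthpt(t,u,v).round(4))
for u,v in((222,234),(171,236),(237,179),(290,170),(100,230)): print(u,v,depthpt(s,u,v).round(4))
E
```

```text
blue [  5.  374.7] 116.5 [0.5093 0.6819 0.01  ]
blue [298. 177.] 274.0 [ 0.467  -0.1092  0.01  ]
pink [273.  154.4] 221.5 [ 0.5841 -0.147   0.01  ]
wood [236.1 183.8] 1320.0 [0.5644 0.0317 0.018 ]
wood [491.9  62.4] 240.5 [ 0.3339 -1.218   0.018 ]
wood [497.8  51.3] 126.0 [ 0.3544 -1.3493  0.018 ]
blue [312.9 203. ] 274.0 [ 0.47   -0.1145  0.01  ]
blue [168.2 115.6] 312.5 [0.7496 0.3675 0.01  ]
blue [169.  87.] 203.0 [0.8496 0.3713 0.01  ]
blue [410.9  86.7] 276.0 [ 0.8706 -0.4369  0.01  ]
blue [387.   82.5] 148.5 [ 0.8835 -0.3577  0.01  ]
blue [450.5  85.5] 525.5 [ 0.8781 -0.5685  0.01  ]
pink [327.3 164.8] 146.0 [ 0.5966 -0.1598  0.01  ]
wood [197.4 233.8] 104.0 [0.361  0.2487 0.018 ]
wood [271.3 171.1] 1276.5 [0.5692 0.0211 0.018 ]
wood [425.7 110.8] 307.5 [ 0.7849 -0.4805  0.018 ]
221 201 [0.468  0.1794 0.0139]
196 174 [0.5549 0.265  0.0086]
272 170 [0.57   0.019  0.0304]
265 185 [0.5233 0.0401 0.016 ]
300 230 [ 0.3835 -0.0755 -0.0011]
100 150 [0.6281 0.5868 0.0034]
400 150 [ 0.6535 -0.3976  0.0047]
222 234 [0.4704 0.1828 0.0078]
171 236 [0.554  0.266  0.0073]
237 179 [0.5682 0.0238 0.0273]
290 170 [ 0.501  -0.1182  0.0116]
100 230 [ 0.7027  0.3595 -0.0022]
```

View pics/c1.png

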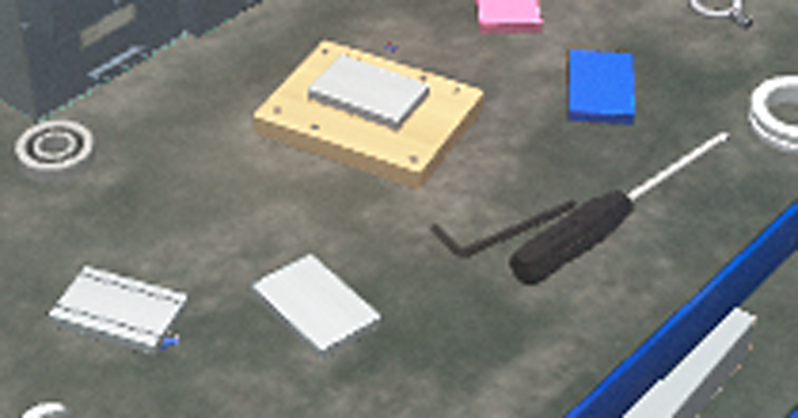

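View pics/c2.png

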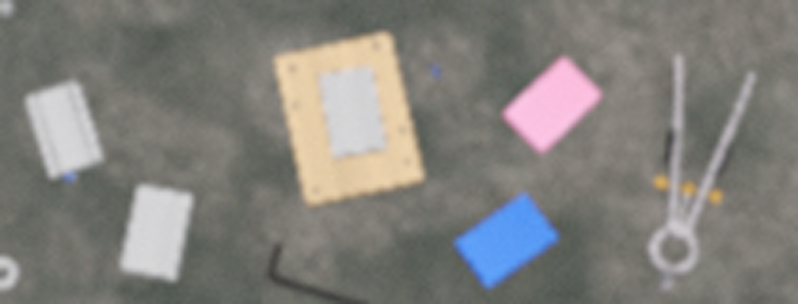

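The crop confirms the choice. The plate at scene (171,236) has two dark lines, so it is the scribed plate. The one at (222,234) is blank, so it is the plain plate. The base plate is on the board, and the dividers are at top (365,185). Next I'll measure them.

```bash
cat >> h.py <<'E'
def plate(d,uv,z,thr=None,win=26,wood=False,k=4):
    """face rect -> centre, size, angle (72mm dir) in the world at height z"""
    x0,y0=int(uv[0])-win,int(uv[1])-win
    c=d['img'][y0:y0+2*win,x0:x0+2*win]
    c=cv2.resize(c,None,fx=k,fy=k,interpolation=cv2.INTER_CUBIC)
    hsv=cv2.cvtColor(c,cv2.COLOR_RGB2HSV).astype(int); m=((hsv[:,:,2]>thr)&(hsv[:,:,1]<40)).astype(np.uint8)
    m=cv2.morphologyEx(m,cv2.MORPH_CLOSE,np.ones((3*k,3*k)));m=cv2.morphologyEx(m,cv2.MORPH_OPEN,np.ones((3*k,3*k)))
    cs=cv2.findContours(m,0,1)[0]
    q=min(cs,key=lambda q:-cv2.contourArea(q) )[:,0]
    px=(q+.5)/k-.5+[x0,y0]
    w=ray(d,px,z)[:,:2]; r=cv2.minAreaRect((w*1000).astype(np.float32))
    b=cv2.boxPoints(r); e=[b[1]-b[0],b[2]-b[1]]; e=max(e,key=np.linalg.norm)
    a=np.degrees(np.arctan2(e[1],e[0])); a=(a+90)%180-90
    M=cv2.moments((w*1e5).astype(np.float32)); 
    return np.round(r[0],1),np.round([M['m10']/M['m00']/100,M['m01']/M['m00']/100],1),np.round(sorted(r[1]),1),round(a,1),round(np.mean(c[m>0]),0)
E
python3 - <<'E'
from h import *
s=cap('scene');t=cap('top')
P={'plain':((221,201),(222,234),.01),'scr':((196,174),(171,236),.01),'base':((272,170),(237,179),.028)}
for n,(a,b,z) in P.items():
    for d,u in((t,a),(s,b)):
        v=cv2.cvtColor(d['img'],cv2.COLOR_RGB2HSV)[u[1]-3:u[1]+4,u[0]-3:u[0]+4]; 
        V=np.median(v[:,:,2])
        for fr in(.8,.9): print(n,V,np.median(v[:,:,1]),fr,*plate(d,u,z,V*fr))
for p in [(.27,-.59,.23)]: print(proj(t,p),proj(s,p))
E
```

```text
plain 213.0 1.0 0.8 [468.6 179.1] [468.6 179.1] [47.7 74.2] -9.3 204.0
plain 213.0 1.0 0.9 [468.7 179.3] [468.5 179.2] [44.3 70.6] -9.1 208.0
plain 237.0 3.0 0.8 [466.7 183. ] [466.6 183.1] [45.7 72.3] -9.3 233.0
plain 237.0 3.0 0.9 [466.8 183.1] [466.5 183.2] [44.9 71.3] -9.2 234.0
scr 213.0 1.0 0.8 [554.3 261.6] [554.8 262. ] [48.4 75.7] 20.8 203.0
scr 213.0 1.0 0.9 [554.3 261.6] [554.6 262.1] [44.8 72.1] 20.9 206.0
scr 237.0 3.0 0.8 [552.5 265.6] [552.8 265.6] [46.5 72.6] 20.9 223.0
scr 237.0 3.0 0.9 [553.1 265.7] [552.7 265.6] [45.2 70.4] 20.4 225.0
base 213.0 1.0 0.8 [572.5  16.6] [572.6  16.6] [48.3 75.2] 11.2 209.0
base 213.0 1.0 0.9 [572.5  16.6] [572.6  16.6] [48.3 75.2] 11.2 209.0
base 233.0 1.0 0.8 [570.6  20.8] [570.9  21. ] [47.4 71.4] 12.0 228.0
base 233.0 1.0 0.9 [571.1  20.5] [571.3  20.7] [46.8 70.6] 12.0 230.0
[[502.11110736 271.80633512]] [[464.27584694  64.9474767 ]]
```

Both cameras agree to a constant offset of about (-2,+4) mm, so I'll use the mean. Plain plate (468,181) at -9.3°, scribed plate (554,264) at 20.8°, base plate (572,19) at 11.6°.

Request:
step_arm(steps=[[0,0,0,0,0,0.148,65],[0,0,0,0,0,0.148,65],[0,0,0,0,0,0.148,65],[0,0,0,0,0,0.147,65],[16.2,-43.2,0,0,0,0,65],[16.2,-43.2,0,0,0,0,65],[16.2,-43.2,0,0,0,0,65],[16.2,-43.2,0,0,0,0,65],[16.2,-43.2,0,0,0,0,65],[16.2,-43.2,0,0,0,0,65]], squeeze=40)

```text
time_s: 1.3
position: [0.4087, -0.3493, 0.2315]
tool_rot: [[0.987, -0.162, 0.0], [-0.162, -0.987, -0.0], [0.0, 0.0, -1.0]]
contact_force: [1.2, 0.1, -0.6]
finger_gap: 0.0651
gripper_force: 0.0
```

Request:
step_arm(steps=[[16.2,-43.2,0,0,0,0,65],[16.2,-43.2,0,0,0,0,65],[16.2,-43.2,0,0,0,0,65],[16.2,-43.2,0,0,0,0,65],[-11.5,-45.2,0,0,0,0,65],[-11.5,-45.2,0,0,0,0,65],[-11.5,-45.2,0,0,0,0,65],[-11.5,-45.2,10,0,0,0,65],[-11.5,-45.2,20,0,0,0,65],[-11.5,-45.2,20,0,0,0,65]])

```text
time_s: 2.3
position: [0.4758, 0.0882, 0.1819]
tool_rot: [[0.987, -0.162, 0.002], [-0.162, -0.987, 0.0], [0.002, -0.001, -1.0]]
contact_force: [1.6, -0.2, -0.5]
finger_gap: 0.0651
gripper_force: 0.0
```

Request:
step_arm(steps=[[-11.5,-45.2,20,0,0,0,65],[-11.5,-45.2,30,0,0,0,65],[0,0,0,0,0,0,65],[0,0,0,0,0,0,65],[0,0,0,0,0,0,65]])

```text
time_s: 2.8
position: [0.4687, 0.1728, 0.1355]
tool_rot: [[0.987, -0.163, 0.001], [-0.163, -0.987, -0.001], [0.001, 0.001, -1.0]]
contact_force: [0.9, -0.4, -0.0]
finger_gap: 0.0649
gripper_force: 0.0
```

```bash
cat >> h.py <<'E'
from scipy.spatial.transform import Rotation as Ro
def go(x,y,z,yaw):
    """remaining shift (tool axes of target) in mm and turn for a tool-down pose"""
    o=readout.get_obs(); p=o['position']*1000; R=o['tool_rot']; a=np.radians(yaw)
    T=np.array([[np.cos(a),np.sin(a),0],[np.sin(a),-np.cos(a),0],[0,0,-1]])
    print('t',o['time_s'],'pos',p.round(1),'yaw',np.degrees(np.arctan2(R[1,0],R[0,0])).round(2),'gap',round(o['finger_gap']*1000,1),'grip',round(o['gripper_force'],1),'F',o['contact_force'].round(1))
    print('turn',Ro.from_matrix(R.T@T).as_rotvec().round(4),'shift',(T.T@(np.array([x,y,z])-p)).round(1))
E
python3 - <<'E'
from h import *
go(467.6,181.1,3,-9.3); print(readout.get_obs()['q'])
t=cap('top');s=cap('scene')
import numpy as np
p=readout.get_obs()['position']; print(proj(t,p),proj(s,p))
a,b=proj(t,p)[0].astype(int); c,d=proj(s,p)[0].astype(int)
A=np.hstack([cv2.resize(I[v-40:v+40,u-40:u+40],None,fx=5,fy=5,interpolation=3) for I,u,v in((t['img'],a,b),(s['img'],c,d))])
cv2.imwrite('pics/g1.png',A[:,:,::-1])
E
```

```text
t 2.8 pos [468.7 172.8 135.5] yaw -9.39 gap 64.9 grip 0.0 F [ 0.9 -0.4 -0. ]
turn [ 0.0005 -0.0008 -0.0017] shift [ -2.4  -8.1 132.5]
[-0.29505633  0.428558   -0.18318764  2.00043761  0.11617092  0.72193675
 -2.28409562]
[[219.07903948 194.75895784]] [[224.12130255 189.56452978]]
```

View pics/g1.png

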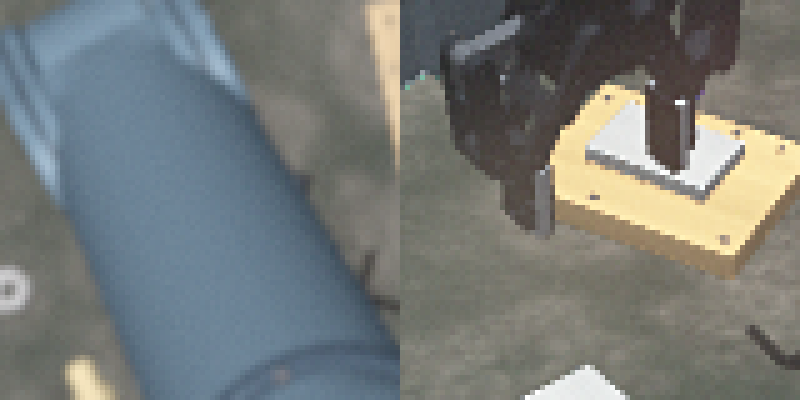

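The scene crop shows the open pads straddling the projected TCP to within about 1 px, so the frames agree. I'll descend.

Request:
step_arm(steps=[[-1.2,-4,30,0,0,0,65],[-1.2,-4.1,40,0,0,0,65],[0,0,30,0,0,0,65],[0,0,15,0,0,0,65],[0,0,10,0,0,0,65],[0,0,4,0,0,0,65],[0,0,0,0,0,0,65],[0,0,0,0,0,0,65]])

```text
time_s: 3.7
position: [0.4678, 0.1825, 0.007]
tool_rot: [[0.987, -0.162, 0.001], [-0.162, -0.987, 0.001], [0.001, -0.001, -1.0]]
contact_force: [-0.2, -0.3, 0.5]
finger_gap: 0.0651
gripper_force: 0.0
```

Run:
```python
from h import *
go(467.6,181.1,3,-9.3)
```

```text
t 3.7 pos [467.8 182.5   7. ] yaw -9.32 gap 65.1 grip 0.0 F [-0.2 -0.3  0.5]
turn [-0.0008 -0.0014 -0.0003] shift [0.  1.5 4. ]
```

Request:
step_arm(steps=[[0,1.2,4.5,0,0,0,65],[0,0,0,0,0,0,40],[0,0,0,0,0,0,40],[0,0,0,0,0,0,40],[0,0,0,0,0,0,40],[0,0,0,0,0,0,40],[0,0,0,0,0,0,40]], squeeze=40)

```text
time_s: 4.4
position: [0.4669, 0.1813, 0.0021]
tool_rot: [[0.987, -0.161, 0.0], [-0.161, -0.987, -0.0], [0.0, 0.0, -1.0]]
contact_force: [-0.7, -1.1, 6.0]
finger_gap: 0.0445
gripper_force: 40.7
```

Run:
```python
from h import *
go(467.6,181.1,3,-9.3)
```

```text
t 4.4 pos [466.9 181.3   2.1] yaw -9.29 gap 44.5 grip 40.7 F [-0.7 -1.1  6. ]
turn [ 0.0001 -0.0002  0.0001] shift [ 0.7  0.  -0.9]
```

Request:
step_arm(steps=[[0,0,-5,0,0,0,40],[0,0,-15,0,0,0,40],[0,0,-30,0,0,0,40],[0,0,-30,0,0,0,40],[0,0,0,0,0,-0.122,40],[0,0,0,0,0,-0.122,40],[0,0,0,0,0,-0.121,40],[0,0,0,0,0,0,40],[0,0,0,0,0,0,40]])

```text
time_s: 5.3
position: [0.4666, 0.1811, 0.0816]
tool_rot: [[0.98, 0.198, -0.0], [0.198, -0.98, -0.0], [-0.0, -0.0, -1.0]]
contact_force: [0.0, 0.2, -2.5]
finger_gap: 0.0443
gripper_force: 41.8
```

Run:
```python
from h import *
go(571.7,18.7,82,11.6)
s=cap('scene')
p=readout.get_obs()['position']
c,d=proj(s,p)[0].astype(int); print(c,d)
cv2.imwrite('pics/g2.png',cv2.resize(s['img'][d-45:d+55,c-60:c+60],None,fx=5,fy=5,interpolation=3)[:,:,::-1])
```

```text
t 5.3 pos [466.6 181.1  81.6] yaw 11.43 gap 44.3 grip 41.8 F [ 0.   0.2 -2.5]
turn [-0.0001  0.0005 -0.0029] shift [ 70.3 180.3  -0.4]
222 210
```

View pics/g2.png

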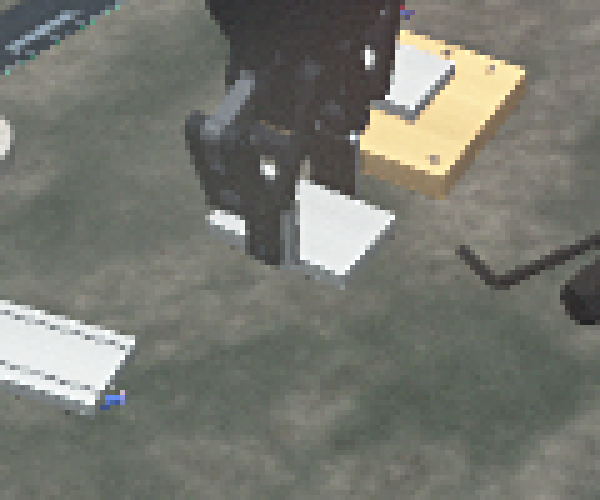

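The plate is held level and centred on the fingers. I'll carry it over the base plate.

Request:
step_arm(steps=[[14,36,0,0,0,0,40],[14,36,0,0,0,0,40],[14,36,0,0,0,0,40],[14,36,0,0,0,0,40],[13.6,36.2,0,0,0,-0.003,40],[0,0,20,0,0,0,40],[0,0,15,0,0,0,40],[0,0,8,0,0,0,40],[0,0,0,0,0,0,40],[0,0,0,0,0,0,40]])

```text
time_s: 6.35
position: [0.571, 0.02, 0.0387]
tool_rot: [[0.979, 0.206, -0.0], [0.206, -0.979, 0.0], [-0.0, -0.0, -1.0]]
contact_force: [0.2, 0.7, -2.8]
finger_gap: 0.0446
gripper_force: 41.8
```

Run:
```python
from h import *
go(571.0,18.6,30.2,11.6)
```

```text
t 6.35 pos [571.   20.   38.7] yaw 11.88 gap 44.6 grip 41.8 F [ 0.2  0.7 -2.8]
turn [-0.0004  0.0003  0.0048] shift [-0.3  1.4  8.5]
```

Request:
step_arm(steps=[[-0.3,1.4,4,0,0,0.004,40],[0,0,3,0,0,0,40],[0,0,1,0,0,0,40],[0,0,0,0,0,0,40]])

```text
time_s: 6.75
position: [0.5711, 0.0174, 0.0305]
tool_rot: [[0.98, 0.2, -0.0], [0.2, -0.98, -0.0], [-0.0, 0.0, -1.0]]
contact_force: [0.1, 0.2, -2.3]
finger_gap: 0.0445
gripper_force: 41.8
```

Run:
```python
from h import *
go(571.0,18.6,30.2,11.6)
```

```text
t 6.75 pos [571.1  17.4  30.5] yaw 11.56 gap 44.5 grip 41.8 F [ 0.1  0.2 -2.3]
turn [ 0.      0.0002 -0.0007] shift [ 0.1 -1.2  0.3]
```

Request:
step_arm(steps=[[0,-1.2,0.4,0,0,0,40],[0,0,0.4,0,0,0,40],[0,0,0,0,0,0,40]])

```text
time_s: 7.05
position: [0.5711, 0.0188, 0.0302]
tool_rot: [[0.98, 0.201, 0.0], [0.201, -0.98, 0.0], [0.0, -0.0, -1.0]]
contact_force: [-1.6, 0.2, 2.5]
finger_gap: 0.0443
gripper_force: 42.3
```

Request:
step_arm(steps=[[0,0,0,0,0,0,60],[0,0,0,0,0,0,60],[0,0,0,0,0,0,60],[0,0,4,0,0,0,60],[0,0,4,0,0,0,60],[0,0,0,0,0,0,60]], squeeze=25)

```text
time_s: 7.65
position: [0.5704, 0.0185, 0.021]
tool_rot: [[0.98, 0.201, -0.001], [0.201, -0.98, -0.0], [-0.001, -0.0, -1.0]]
contact_force: [-0.1, -0.5, 0.3]
finger_gap: 0.0603
gripper_force: 0.0
```

Request:
step_arm(steps=[[0,0,0,0,0,0,40],[0,0,0,0,0,0,40],[0,0,0,0,0,0,40],[0,0,0,0,0,0,40],[0,0,0,0,0,0,40],[0,0,0,0,0,0,40]], squeeze=25)

```text
time_s: 8.25
position: [0.5709, 0.0187, 0.0217]
tool_rot: [[0.98, 0.201, -0.0], [0.201, -0.98, 0.0], [-0.0, -0.0, -1.0]]
contact_force: [-0.2, 0.8, -1.3]
finger_gap: 0.0454
gripper_force: 26.7
```

Run:
```python
from h import *
go(571.0,18.6,22,11.6)
```

```text
t 8.25 pos [570.9  18.7  21.7] yaw 11.57 gap 45.4 grip 26.7 F [-0.2  0.8 -1.3]
turn [-0.0002  0.0002 -0.0006] shift [ 0.1  0.1 -0.3]
```

Request:
step_arm(steps=[[0,0,0,0,0,0,62],[0,0,0,0,0,0,62],[0,0,-15,0,0,0,62],[0,0,-30,0,0,-0.08,62],[0,0,-20,0,0,-0.081,62],[14,-47,0,0,0,0,62],[14,-47,0,0,0,0,62],[14,-47,0,0,0,0,62],[14,-47,0,0,0,0,62],[14.8,-47.2,0,0,0,0,62]], squeeze=40)

```text
time_s: 9.25
position: [0.5538, 0.2654, 0.0883]
tool_rot: [[0.935, 0.355, 0.001], [0.355, -0.935, 0.0], [0.001, 0.0, -1.0]]
contact_force: [1.1, -0.9, -0.2]
finger_gap: 0.0616
gripper_force: 0.0
```

Request:
step_arm(steps=[[0,0,30,0,0,0,62],[0,0,30,0,0,0,62],[0,0,10,0,0,0,62],[0,0,0,0,0,0,62],[0,0,0,0,0,0,62]])

```text
time_s: 9.75
position: [0.5548, 0.2636, 0.0183]
tool_rot: [[0.935, 0.354, 0.002], [0.354, -0.935, 0.001], [0.002, -0.0, -1.0]]
contact_force: [0.4, 0.2, 0.2]
finger_gap: 0.0622
gripper_force: 0.0
```

Run:
```python
from h import *
go(553.6,263.7,2.5,20.8)
```

```text
t 9.75 pos [554.8 263.6  18.3] yaw 20.74 gap 62.2 grip 0.0 F [0.4 0.2 0.2]
turn [-0.0001 -0.0017 -0.0011] shift [-1.  -0.5 15.8]
```

Request:
step_arm(steps=[[-1,-0.5,10,0,0,0,62],[0,0,5.8,0,0,0,62],[0,0,0,0,0,0,40],[0,0,0,0,0,0,40],[0,0,0,0,0,0,40],[0,0,0,0,0,0,40],[0,0,0,0,0,0,40]], squeeze=40)

```text
time_s: 10.45
position: [0.5526, 0.2636, 0.001]
tool_rot: [[0.935, 0.355, -0.0], [0.355, -0.935, -0.0], [-0.0, 0.0, -1.0]]
contact_force: [-0.4, 0.2, -2.4]
finger_gap: 0.0448
gripper_force: 41.1
```

Run:
```python
from h import *
go(553.6,263.7,2.5,20.8)
```

```text
t 10.45 pos [552.6 263.6   1. ] yaw 20.78 gap 44.8 grip 41.1 F [-0.4  0.2 -2.4]
turn [ 0.      0.0002 -0.0003] shift [ 1.   0.3 -1.5]
```

Request:
step_arm(steps=[[0,0,-10,0,0,0,40],[0,0,-30,0,0,0,40],[0,0,-40,0,0,0.08,40],[0,0,-10,0,0,0.081,40],[-6.3,48.8,0,0,0,0,40],[-6.3,48.8,0,0,0,0,40],[-6.3,48.8,0,0,0,0,40],[-6.3,48.8,0,0,0,0,40],[-6.4,48.6,0,0,0,0,40],[0,0,0,0,0,0,40]])

```text
time_s: 11.45
position: [0.5709, 0.0077, 0.0915]
tool_rot: [[0.982, 0.189, -0.0], [0.189, -0.982, -0.006], [-0.001, 0.006, -1.0]]
contact_force: [-0.5, -0.8, -2.7]
finger_gap: 0.0444
gripper_force: 41.8
```

Request:
step_arm(steps=[[0,0,20,0,0,0,40],[0,0,15,0,0,0,40],[0,0,8,0,0,0,40],[0,0,0,0,0,0,40],[0,0,0,0,0,0,40]])

```text
time_s: 11.95
position: [0.5706, 0.019, 0.0482]
tool_rot: [[0.98, 0.201, -0.0], [0.201, -0.98, 0.0], [-0.0, -0.0, -1.0]]
contact_force: [0.5, -0.1, -1.9]
finger_gap: 0.0448
gripper_force: 41.8
```

Run:
```python
from h import *
go(570.7,18.5,39,11.6)
```

```text
t 11.95 pos [570.6  19.   48.2] yaw 11.61 gap 44.8 grip 41.8 F [ 0.5 -0.1 -1.9]
turn [-0.0001  0.      0.0001] shift [-0.   0.5  9.2]
```

Request:
step_arm(steps=[[0,0.3,6,0,0,0,40],[0,0,2.5,0,0,0,40],[0,0,0.6,0,0,0,40],[0,0,0.4,0,0,0,40],[0,0,0,0,0,0,40]])

```text
time_s: 12.45
position: [0.5705, 0.0182, 0.0388]
tool_rot: [[0.98, 0.201, -0.0], [0.201, -0.98, -0.0], [-0.0, 0.0, -1.0]]
contact_force: [-2.0, -0.9, 3.7]
finger_gap: 0.0448
gripper_force: 42.4
```

Request:
step_arm(steps=[[0,0,0,0,0,0,60],[0,0,0,0,0,0,60],[0,0,0,0,0,0,60],[0,0,8,0,0,0,60],[0,0,8,0,0,0,60],[0,0,0,0,0,0,60]], squeeze=25)

```text
time_s: 13.05
position: [0.5694, 0.0181, 0.0209]
tool_rot: [[0.98, 0.201, -0.003], [0.201, -0.98, -0.0], [-0.003, -0.0, -1.0]]
contact_force: [-0.4, -0.9, 1.4]
finger_gap: 0.0599
gripper_force: 0.0
```

Request:
step_arm(steps=[[0,0,0,0,0,0,40],[0,0,0,0,0,0,40],[0,0,0,0,0,0,40],[0,0,0,0,0,0,40],[0,0,0,0,0,0,40],[0,0,0,0,0,0,40]])

```text
time_s: 13.65
position: [0.5702, 0.0181, 0.0223]
tool_rot: [[0.98, 0.2, -0.001], [0.2, -0.98, -0.0], [-0.001, 0.0, -1.0]]
contact_force: [-1.3, 1.0, -5.2]
finger_gap: 0.0459
gripper_force: 26.5
```

Run:
```python
from h import *
go(571.7,18.7,22,11.6)
```

```text
t 13.65 pos [570.2  18.1  22.3] yaw 11.56 gap 45.9 grip 26.5 F [-1.3  1.  -5.2]
turn [ 0.      0.0007 -0.0007] shift [ 1.5 -0.3  0.3]
```

Request:
step_arm(steps=[[0,0,0,0,0,0,60],[0,0,0,0,0,0,60],[0,0,-15,0,0,0,60],[0,0,-30,0,0,0,85],[0,0,-5,0,0,-0.1428,85],[0,0,0,0,0,-0.1428,85],[0,0,0,0,0,-0.1428,85],[0,0,0,0,0,-0.1428,85],[0,0,0,0,0,-0.1428,85],[0,0,0,0,0,-0.1428,85]])

```text
time_s: 14.65
position: [0.5713, 0.0179, 0.074]
tool_rot: [[0.485, 0.874, 0.002], [0.874, -0.485, -0.001], [0.0, 0.002, -1.0]]
contact_force: [1.0, -0.4, 0.7]
finger_gap: 0.0852
gripper_force: 0.0
```

Request:
step_arm(steps=[[0,0,0,0,0,-0.1428,85],[0,0,0,0,0,-0.1428,85],[0,0,0,0,0,-0.1428,85],[0,0,0,0,0,-0.1428,85],[0,0,0,0,0,-0.1428,85],[0,0,0,0,0,0,85],[0,0,0,0,0,0,85]])

```text
time_s: 15.35
position: [0.571, 0.0179, 0.0733]
tool_rot: [[-0.196, 0.981, 0.001], [0.981, 0.196, -0.0], [-0.001, 0.001, -1.0]]
contact_force: [-0.9, 0.2, 0.8]
finger_gap: 0.085
gripper_force: 0.0
```

Run:
```python
from h import *
go(571.4,18.5,22,101.6)
```

```text
t 15.35 pos [571.   17.9  73.3] yaw 101.32 gap 85.0 grip 0.0 F [-0.9  0.2  0.8]
turn [ 0.0009  0.0006 -0.0049] shift [ 0.6  0.5 51.3]
```

Request:
step_arm(steps=[[0.6,0.5,20,0,0,-0.005,85],[0,0,20,0,0,0,85],[0,0,10,0,0,0,85],[0,0,7,0,0,0,85],[0,0,4,0,0,0,85],[0,0,0,0,0,0,85],[0,0,0,0,0,0,85]])

```text
time_s: 16.05
position: [0.5714, 0.019, 0.0121]
tool_rot: [[-0.205, 0.979, 0.001], [0.979, 0.205, 0.0], [-0.0, 0.001, -1.0]]
contact_force: [-0.3, 0.7, -0.1]
finger_gap: 0.085
gripper_force: 0.0
```

Request:
step_arm(steps=[[0,0,0,0,0,0,65],[0,0,0,0,0,0,65],[0,0,0,0,0,0,65],[0,0,0,0,0,0,65],[0,0,0,0,0,0,65]])

```text
time_s: 16.55
position: [0.573, 0.0194, 0.0127]
tool_rot: [[-0.205, 0.979, 0.004], [0.979, 0.205, 0.001], [0.0, 0.004, -1.0]]
contact_force: [4.7, 0.7, 6.2]
finger_gap: 0.0715
gripper_force: 32.2
```

Run:
```python
from h import *
go(571.4,18.5,12,101.6)
s=cap('scene')
cv2.imwrite('pics/g3.png',cv2.resize(s['img'][110:230,170:310],None,fx=5,fy=5,interpolation=3)[:,:,::-1])
```

```text
t 16.55 pos [573.   19.4  12.7] yaw 101.85 gap 71.5 grip 32.2 F [4.7 0.7 6.2]
turn [ 0.004  -0.      0.0043] shift [-0.5 -1.8  0.7]
```

View pics/g3.png

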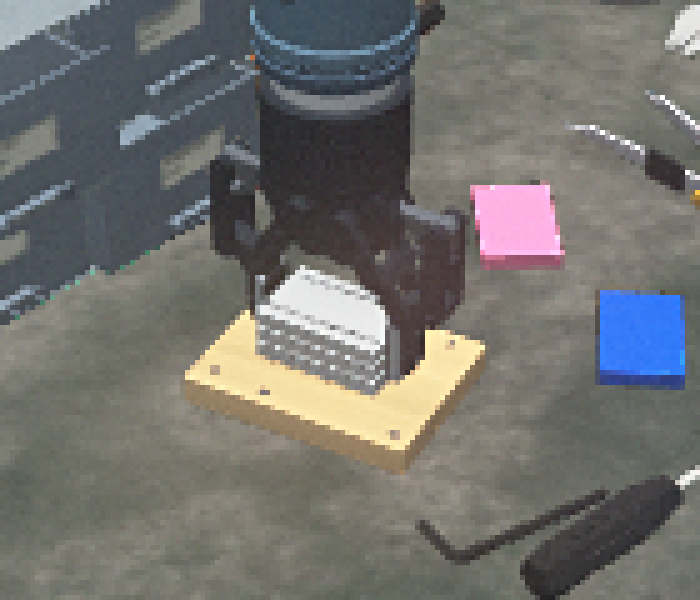

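The crop shows three plates stacked flush, with the lines on top, on the board around (320,330). I'll release and swing away to measure the pack and the dividers.

Request:
step_arm(steps=[[0,0,0,0,0,0,85],[0,0,0,0,0,0,85],[0,0,0,0,0,0,85],[0,0,-15,0,0,0,85],[0,0,-40,0,0,0,85],[0,0,-40,0,0,0,85],[0,0,-20,0,0,0.142,85],[0,0,0,0,0,0.142,85],[0,0,0,0,0,0.142,85],[0,0,0,0,0,0.142,85]])

```text
time_s: 17.6
position: [0.5708, 0.0189, 0.1277]
tool_rot: [[0.359, 0.933, 0.0], [0.933, -0.359, 0.0], [0.0, 0.0, -1.0]]
contact_force: [-0.6, 0.0, 0.2]
finger_gap: 0.0853
gripper_force: 0.0
```

Request:
step_arm(steps=[[0,0,0,0,0,0.142,85],[0,0,0,0,0,0.142,85],[0,0,0,0,0,0.142,85],[0,0,0,0,0,0.142,85],[0,0,0,0,0,0.142,85],[0,0,0,0,0,0.142,85],[0,0,0,0,0,0.142,85],[0,0,0,0,0,0.142,85],[0,0,0,0,0,0.142,85],[0,0,0,0,0,0.142,85]])

```text
time_s: 18.6
position: [0.5706, 0.0194, 0.1274]
tool_rot: [[0.977, -0.214, -0.0], [-0.214, -0.977, 0.001], [-0.0, -0.001, -1.0]]
contact_force: [0.4, -0.1, -1.2]
finger_gap: 0.085
gripper_force: 0.0
```

Run:
```python
from h import *
go(430,-480,200,-13)
```

```text
t 18.6 pos [570.6  19.4 127.4] yaw -12.37 gap 85.0 grip 0.0 F [ 0.4 -0.1 -1.2]
turn [-0.0008  0.0003  0.0111] shift [-24.7 518.2 -72.6]
```

Request:
step_arm(steps=[[-2,46,-10,0,0,0,70],[-2,46,-10,0,0,0,70],[-2,46,-10,0,0,0,70],[-2,46,-10,0,0,0,70],[-2,46,-10,0,0,0,70],[-2,46,-10,0,0,0,70],[-2,46,-10,0,0,0,70],[-2,46,0,0,0,0,70],[-2,46,0,0,0,0,70],[-2,46,0,0,0,0,70]])

```text
time_s: 19.6
position: [0.4547, -0.4279, 0.1976]
tool_rot: [[0.978, -0.208, 0.001], [-0.208, -0.978, 0.001], [0.001, -0.001, -1.0]]
contact_force: [0.3, -0.1, -0.1]
finger_gap: 0.0703
gripper_force: 0.0
```

Request:
step_arm(steps=[[-2,40,0,0,0,0,70],[0,0,0,0,0,0,70]])

```text
time_s: 19.8
position: [0.4407, -0.4721, 0.1972]
tool_rot: [[0.976, -0.217, -0.001], [-0.217, -0.976, -0.003], [-0.001, 0.004, -1.0]]
contact_force: [-0.5, 0.2, -1.0]
finger_gap: 0.07
gripper_force: 0.0
```

Run:
```python
from h import *
s=cap('scene');t=cap('top')
for d,u in((t,(272,166)),(s,(234,172))):
    print('pack',*plate(d,u,.048,190))
B=cv2.resize(t['img'][145:220,330:400],None,fx=5.5,fy=5.5,interpolation=cv2.INTER_CUBIC)
S=cv2.resize(s['img'][120:170,275:345],None,fx=5.5,fy=5.5,interpolation=cv2.INTER_CUBIC)
S=cv2.copyMakeBorder(S,0,B.shape[0]-S.shape[0],0,0,0)
cv2.imwrite('pics/d1.png',np.hstack([B,S])[:,:,::-1])
for d in(s,t):
    h=cv2.cvtColor(d['img'],cv2.COLOR_RGB2HSV)
    r=(slice(145,220),slice(330,400)) if d is t else (slice(120,170),slice(275,345))
    o=np.array([r[1].start,r[0].start])
    for nm,m in(('brass',(h[...,1]>120)&(h[...,0]>12)&(h[...,0]<30)),('dark',h[...,2]<50)):
        n,l,st,c=cv2.connectedComponentsWithStats(m[r].astype(np.uint8))
        for i in range(1,n):
            if st[i,4]>3: print(nm,st[i,4],(c[i]+o).round(1),(ray(d,c[i]+o,.009)[0]*1000).round(1))
```

```text
pack [572.6  16.4] [572.8  16.3] [49.4 72.7] 10.4 207.0
pack [562.3  29.5] [567.   26.9] [69.5 82.8] 12.9 202.0
brass 6 [321.3 143.8] [ 512.7 -287.9    9. ]
brass 6 [315.8 146.2] [ 517.7 -266.6    9. ]
brass 9 [309.7 148.9] [ 522.9 -242.5    9. ]
dark 8 [314.1 137.6] [ 548.3 -301.7    9. ]
brass 4 [353.5 187.5] [ 524.1 -244.6    9. ]
brass 4 [367.8 191. ] [ 513.9 -290.2    9. ]
```

View pics/d1.png

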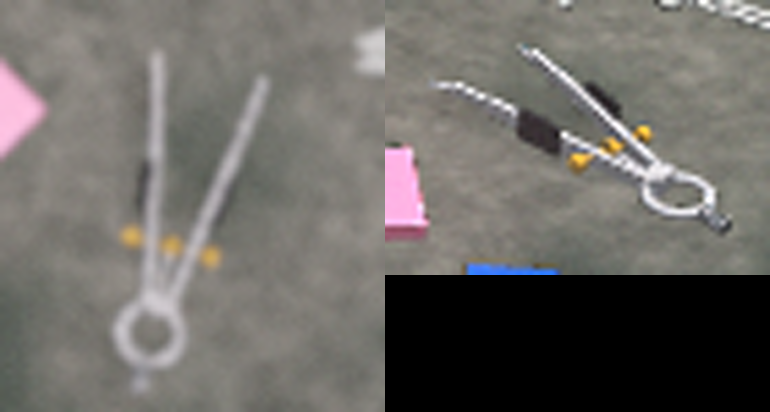

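The crop shows the dividers with tips at top (358.5,155) and (377.8,159.5), brass nuts, black grips, and the ring at (357,205). I'll refine the axis from these.

Run:
```python
from h import *
s=cap('scene');t=cap('top')
for thr in(200,215,225): print('pack s',*plate(s,(234,170),.048,thr,win=20))
f=lambda d,o,c,z:(ray(d,(np.array(c)+.5)/5.5-.5+o,z)*1000).round(1)
T=f(t,[330,145],[[157,50],[264,77],[151,332],[142,160],[227,200]],.004)
S=f(s,[275,120],[[52,83],[137,46],[293,192],[153,130],[217,97]],.004)
print(T,S,(T+S)/2)
m=((T+S)/2)[:,:2]; tip=m[:2].mean(0); e=tip-m[2]; print(tip,np.degrees(np.arctan2(e[1],e[0])))
go(551.6,-273.7,2.5,-12.6)
```

```text
pack s [567.9  31. ] [569.1  25.8] [67.9 71.5] 11.8 209.0
pack s [568.   30.9] [569.1  25.2] [66.5 71.3] 11.6 210.0
pack s [568.9  27.2] [569.3  21.8] [58.  71.3] 10.5 219.0
[[ 637.7 -261.2    4. ]
 [ 622.9 -324.4    4. ]
 [ 468.5 -256.6    4. ]
 [ 570.7 -251.9    4. ]
 [ 548.1 -301.7    4. ]] [[ 631.1 -260.     4. ]
 [ 619.2 -324.     4. ]
 [ 470.7 -260.6    4. ]
 [ 560.7 -259.2    4. ]
 [ 553.9 -310.2    4. ]] [[ 634.4  -260.6     4.  ]
 [ 621.05 -324.2     4.  ]
 [ 469.6  -258.6     4.  ]
 [ 565.7  -255.55    4.  ]
 [ 551.   -305.95    4.  ]]
[ 627.725 -292.4  ] -12.065677952485602
t 20.0 pos [ 446.  -463.6  196.9] yaw -11.94 gap 70.2 grip 0.0 F [-0.7 -0.6 -0.2]
turn [-0.0017 -0.0005  0.0115] shift [  61.7 -208.4  194.4]
```

Request:
step_arm(steps=[[12.3,-41,10,0,0,0.002,70],[12.3,-41,10,0,0,0.002,70],[12.3,-41,20,0,0,0.001,70],[12.3,-41,30,0,0,0,70],[12.3,-43,30,0,0,0,70],[0,0,30,0,0,0,70],[0,0,20,0,0,0,70],[0,0,0,0,0,0,70],[0,0,0,0,0,0,70]], squeeze=25)

```text
time_s: 20.9
position: [0.547, -0.2796, 0.0506]
tool_rot: [[0.977, -0.212, 0.0], [-0.212, -0.977, 0.001], [0.0, -0.001, -1.0]]
contact_force: [-0.2, -0.8, -0.7]
finger_gap: 0.0696
gripper_force: 0.0
```

Run:
```python
from h import *
go(551.5,-275,4,-12.4)
```

```text
t 20.9 pos [ 547.  -279.6   50.6] yaw -12.26 gap 69.6 grip 0.0 F [-0.2 -0.8 -0.7]
turn [-0.0006 -0.0001  0.0024] shift [ 3.4 -5.5 46.6]
```

Request:
step_arm(steps=[[3.4,-5.5,0,0,0,0.002,70],[0,0,20,0,0,0,70],[0,0,16,0,0,0,70],[0,0,6,0,0,0,70],[0,0,4,0,0,0,70],[0,0,0,0,0,0,70]])

```text
time_s: 21.5
position: [0.551, -0.276, 0.0038]
tool_rot: [[0.976, -0.216, -0.0], [-0.216, -0.976, 0.0], [-0.0, -0.0, -1.0]]
contact_force: [0.6, -0.7, -0.2]
finger_gap: 0.07
gripper_force: 0.0
```

Run:
```python
from h import *
go(551.5,-275,4,-12.4)
```

```text
t 21.5 pos [ 551.  -276.     3.8] yaw -12.46 gap 70.0 grip 0.0 F [ 0.6 -0.7 -0.2]
turn [-0.0001  0.0004 -0.0011] shift [ 0.3 -1.1 -0.2]
```

Request:
step_arm(steps=[[0,0,0,0,0,0,40],[0,0,0,0,0,0,40],[0,0,0,0,0,0,40],[0,0,0,0,0,0,40],[0,0,0,0,0,0,40]])

```text
time_s: 22.0
position: [0.5524, -0.2769, 0.0058]
tool_rot: [[0.976, -0.216, 0.003], [-0.216, -0.976, -0.002], [0.003, 0.001, -1.0]]
contact_force: [-1.7, 1.6, 8.6]
finger_gap: 0.0403
gripper_force: 9.3
```

Request:
step_arm(steps=[[0,0,-1.5,0,0,0,36],[0,0,0,0,0,0,33.5],[0,0,0,0,0,0,33.5],[0,0,0,0,0,0,33.5],[0,0,0,0,0,0,33.5]])

```text
time_s: 22.5
position: [0.552, -0.2767, 0.0066]
tool_rot: [[0.976, -0.216, 0.002], [-0.216, -0.976, -0.001], [0.002, 0.001, -1.0]]
contact_force: [-0.4, -0.6, 6.9]
finger_gap: 0.0336
gripper_force: 11.4
```

Run:
```python
from h import *
go(551.5,-275,4,-12.4)
```

```text
t 22.5 pos [ 552.  -276.7    6.6] yaw -12.47 gap 33.6 grip 11.4 F [-0.4 -0.6  6.9]
turn [ 0.0007 -0.002  -0.0011] shift [-0.8 -1.6  2.6]
```

Request:
step_arm(steps=[[0,0,-3,0,0,0,33.5],[0,0,-5,0,0,0,33.5],[0,0,-15,0,0,0,33.5],[0,0,-30,0,0,0,33.5],[0,0,-30,0,0,0,33.5],[0,0,-17,0,0,0,33.5],[0,0,0,0,0,0,33.5],[0,0,0,0,0,0,33.5],[0,0,0,0,0,0,33.5]])

```text
time_s: 23.4
position: [0.5501, -0.2756, 0.1043]
tool_rot: [[0.976, -0.216, -0.002], [-0.216, -0.976, 0.001], [-0.002, -0.0, -1.0]]
contact_force: [-0.0, 0.5, -1.2]
finger_gap: 0.0335
gripper_force: 10.3
```

Run:
```python
from h import *
go(497,3,110,11.6)
s=cap('scene');t=cap('top')
p=readout.get_obs()['position']; R=readout.get_obs()['tool_rot']
tip=p+R@[.078,0,0]
L=[]
for d in(s,t):
    u,v=proj(d,tip)[0].astype(int); print(u,v)
    L.append(cv2.resize(d['img'][v-32:v+32,u-32:u+32],None,fx=6,fy=6,interpolation=3))
cv2.imwrite('pics/d2.png',np.hstack(L)[:,:,::-1])
```

```text
t 23.4 pos [ 550.1 -275.6  104.3] yaw -12.45 gap 33.5 grip 10.3 F [-0.   0.5 -1.2]
turn [-0.0009  0.002  -0.4198] shift [   4.  -283.6   -5.7]
293 102
375 149
```

View pics/d2.png

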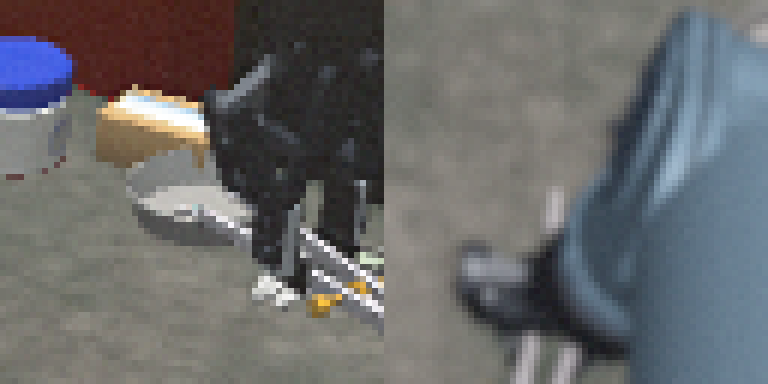

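Request:
step_arm(steps=[[0,0,0,0,0,-0.14,33],[0,0,0,0,0,-0.14,33],[0,0,0,0,0,-0.14,33],[0.7,-40,0,0,0,0,33],[0.7,-42,0,0,0,0,33],[0.7,-42,0,0,0,0,33],[0.7,-42,0,0,0,0,33],[0.7,-42,0,0,0,0,33],[0.7,-42,0,0,0,0,33],[0,-33,0,0,0,0,33]])

```text
time_s: 24.5
position: [0.4972, 0.0048, 0.1049]
tool_rot: [[0.979, 0.203, -0.001], [0.203, -0.979, 0.001], [-0.001, -0.001, -1.0]]
contact_force: [0.2, -0.5, -0.3]
finger_gap: 0.0333
gripper_force: 10.3
```

Request:
step_arm(steps=[[0,0,10,0,0,0,33],[0,0,10,0,0,0,33],[0,0,0,0,0,0,33],[0,0,0,0,0,0,33]])

```text
time_s: 24.9
position: [0.498, 0.0006, 0.0848]
tool_rot: [[0.98, 0.199, -0.001], [0.199, -0.98, -0.001], [-0.001, 0.0, -1.0]]
contact_force: [-0.8, 0.4, -0.3]
finger_gap: 0.0333
gripper_force: 10.3
```

Run:
```python
from h import *
go(497,3,85,11.6)
s=cap('scene');t=cap('top')
np.save('s.npy',s['img'])
u,v=240,172
A=cv2.resize(s['img'][v-45:v+35,u-45:u+55],None,fx=6,fy=6,interpolation=cv2.INTER_CUBIC)
cv2.imwrite('pics/d3.png',A[:,:,::-1])
```

```text
t 24.9 pos [498.    0.6  84.8] yaw 11.48 gap 33.3 grip 10.3 F [-0.8  0.4 -0.3]
turn [ 0.0003  0.0015 -0.002 ] shift [-0.5 -2.5 -0.2]
```

View pics/d3.png

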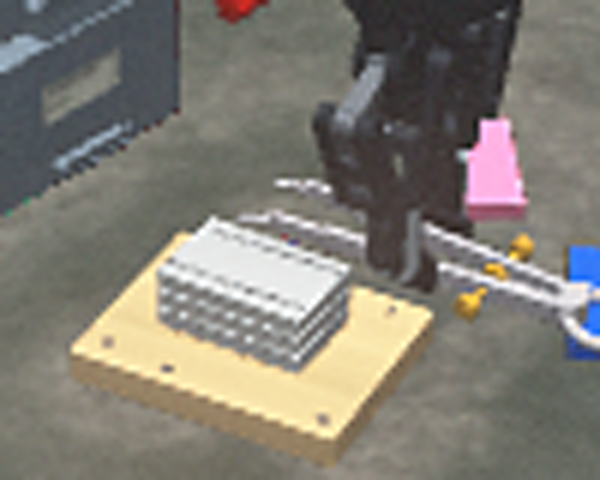

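The pack is square. The dividers are held level-looking, with tips at scene px (235,163.3) and (240.8,157.5) above the pack and brass nuts to the right. I have used my picture budget, so the rest is numeric.

```bash
cat > m.py <<'E'
from h import *
def tips(h):
    """expected pixels of tips/brass for level dividers with underside h(mm) and those seen"""
    s=cap('scene'); o=readout.get_obs(); p=o['position'].copy(); R=o['tool_rot']; p[2]=h/1000
    off=np.array([-.0009,.0021,0]) # scene frame minus mean frame
    L=[p+R@np.array([x/1000,y/1000,0])+[0,0,z/1000]+off for x,y,z in((76,-15,2),(76,15,2),(-34,-23,9),(-34,0,9),(-34,23,9))]
    print('expect',proj(s,np.array(L)).round(1).tolist())
    hs=cv2.cvtColor(s['img'],cv2.COLOR_RGB2HSV).astype(int)
    m=(hs[...,1]>120)&(hs[...,0]>12)&(hs[...,0]<30); m[:120]=0;m[230:]=0;m[:,:255]=0;m[:,310:]=0
    n,l,st,c=cv2.connectedComponentsWithStats(m.astype(np.uint8))
    print('brass',[(c[i].round(1).tolist(),st[i,4]) for i in range(1,n) if st[i,4]>2])
    return s
E
python3 - <<'E'
from m import *
s=tips(78.2)
for h in(.076,.080,.084): print(h,((ray(s,[[234.7,163],[240.5,157.3]],h)+[.0009,-.0021,0])*1000).round(1).tolist())
print(cv2.cvtColor(s['img'],cv2.COLOR_RGB2GRAY)[154:168,228:252])
E
```

```text
expect [[234.1, 164.0], [240.1, 158.1], [271.3, 176.9], [275.6, 172.0], [279.9, 167.2]]
brass [([281.2, 167.7], np.int32(12)), ([277.1, 171.7], np.int32(7)), ([272.5, 177.1], np.int32(18))]
0.076 [[575.8, 22.5, 76.0], [581.8, -6.2, 76.0]]
0.08 [[572.1, 26.6, 80.0], [578.0, -1.9, 80.0]]
0.084 [[568.3, 30.6, 84.0], [574.1, 2.3, 84.0]]
[[104 106 102 104 109 106 108 110 110 105 106 110 111 108 110 109 107 104
  102 105  88  56  60  57]
 [108 110 109 110 104 109 111 111 111 110 110 114 110 112 104 107 107 103
   99  99 104  61  60  61]
 [107 108 107 106 108 110 111 113 108 109 114 110 105 136 106 105  99 113
  129  95  99  73  56  62]
 [103 109 104 103 106 109 108 105 104 110 108 106 140 193 208 230 204 201
  203 255 210 107  61  56]
 [100 102  98 104 103 108 106 104 109 110 115 111 111 112 115  97 111 154
  126 126 172 246  79  62]
 [102 101 103 101 106 108 111 112 116 118 112 115 112 116 121 114 117 107
  114 118 125 118  88  68]
 [104 102 106 110 114 119 117 123 121 121 121 129 126 134 140 133 126 125
  125 125 120 123  84  57]
 [107 102 109 112 113 117 121 119 121 130 126 133 137 135 137 132 134 132
  125 128 126 110 114 118]
 [105 106 105 110 109 114 179 168 176 125 147 155 249 210 153 100 118 122
  124 123 124 129 131 130]
 [105 115 231 146 106 106 133 133 137 148 196 200 124 147 194 243 210 154
   96 117 118 122 123 126]
 [ 99 228 241 238 254 215 150 113 108 119 116 113 117 120 126 114 149 187
  244 207 151 209 158  97]
 [248 237 213 175 213 236 239 216 215 156 119 120 106 122 122 114 119 128
  115 150 132 175 232 227]
 [236 231 231 233 195 209 177 204 236 239 214 204 153 127  89 117 132 121
  115 120 120 125 134 126]
 [232 231 231 231 228 231 232 193 208 176 208 238 239 217 199 102  98 132
  113 121 120 123 120 120]]
```

```bash
cat >> m.py <<'E'
def pitch(zlo=.06):
    o=readout.get_obs(); p=o['position']; R=o['tool_rot']; A=[]
    for _ in range(4):
        s=cap('scene'); f=foc(s); v,u=np.mgrid[120:230,215:320]; z=s['z_map'][120:230,215:320]
        c=np.stack([(u-s['cx'])/f*z,-(v-s['cy'])/f*z,-z],-1)@s['attitude'].T+s['eye']
        l=(c-[-.0009,.0021,0]-p)@R   # tool frame
        g=s['img'][120:230,215:320].max(-1)
        m=(np.abs(l[...,1])<.035)&(c[...,2]>zlo)&(c[...,2]<p[2]+.02)&(l[...,0]>-.13)&(l[...,0]<.09)&(np.abs(l[...,0])>.02)
        A.append(np.c_[l[m]*1000,c[...,2][m]*1000,g[m]])
    A=np.vstack(A); 
    for a in range(-130,90,10):
        k=(A[:,0]>=a)&(A[:,0]<a+10)
        if k.sum()>5: print(a+5,k.sum(),'y',np.percentile(A[k,1],[5,50,95]).round(1),'z',np.median(A[k,3]).round(1),A[k,3].std().round(1))
    b=np.c_[A[:,0],np.ones(len(A))]; print(np.linalg.lstsq(b,A[:,3],rcond=None)[0])
E
python3 - <<'E'
from m import *
pitch()
t=cap('top'); o=readout.get_obs(); 
print(proj(t,[o['position']+o['tool_rot']@[x/1000,y/1000,.004] for x,y in((78,-15),(78,15),(-86,0),(36,0))]).round(1).tolist())
u,v=proj(t,o['position']+o['tool_rot']@[.078,0,0])[0].astype(int)
print(u,v);print(cv2.cvtColor(t['img'],cv2.COLOR_RGB2GRAY)[v-12:v+14,u-12:u+13])
E
```

```text
-125 36 y [-6.9 -3.3  0.2] z 87.0 2.7
-115 57 y [-6.2 -3.8  1.4] z 87.1 2.4
-105 103 y [-15.   -3.7   9.8] z 87.2 1.9
-95 86 y [-20.4 -15.7  15.8] z 86.7 1.8
-85 81 y [-20.3  10.9  17. ] z 86.6 1.6
-75 150 y [-14.6  -3.5  10.9] z 88.8 3.3
-65 106 y [-10.3  -6.9   7.1] z 88.5 3.1
-55 125 y [-10.8  -5.1   8.3] z 87.6 2.9
-45 148 y [-22.   -5.   22.9] z 88.1 2.9
-35 230 y [-26.   -4.   24.2] z 88.1 2.6
-25 114 y [-11.4  -7.2   9.9] z 87.6 3.1
25 59 y [-13.8 -11.4  -7.3] z 88.9 3.2
35 66 y [-13.9 -11.4  13.8] z 86.4 3.0
45 68 y [-13.8 -10.9  15.4] z 86.3 3.1
55 91 y [-14.8  -9.5  17.5] z 87.8 2.8
65 45 y [-14.6  -8.4  17.6] z 86.3 2.2
75 28 y [-13.6 -10.2  18. ] z 82.6 1.3
[-3.42633443e-03  8.70927156e+01]
[[267.9, 165.8], [277.5, 164.1], [282.2, 217.1], [275.1, 178.1]]
272 164
[[125 114 103 115 122 124 114 118 131 139 139 140 143 142 144 145 146 148
  147 145 146 147 142 140 137]
 [124 123 110 111 120 125 121 121 132 139 146 146 146 147 148 147 149 145
  145 141 135 135 130 125 123]
 [122 127 114 102 116 126 125 127 136 144 150 148 149 147 147 143 140 137
  132 125 126 120 119 119 120]

[... 1715 characters left out ...]
56 127 110 107 111 112 111 114 117 116
  119 121 119 120 118 121 120]
 [210 186 141 110 113 137 166 176 167 134 111 107 108 108 115 112 115 118
  115 116 119 120 121 121 121]
 [213 196 156 112 105 128 164 180 173 138 110 105 108 109 112 114 117 117
  117 121 119 119 120 121 118]
 [212 204 166 121 110 125 157 175 167 135 108 104 107 108 112 115 113 117
  116 116 117 120 117 121 121]
 [214 207 179 135 110 111 144 169 162 129 104 103 104 108 111 112 112 115
  117 114 119 118 121 119 119]
 [214 211 195 149 107 104 133 160 156 123 102 102 105 109 110 112 112 117
  116 115 119 120 120 122 120]
 [215 214 202 163 112  97 121 149 142 116 101 100 102 105 107 111 113 116
  117 117 116 120 118 119 120]]
```

Depth along the dividers is flat (87 ± 1 mm over 190 mm), so they are level, with a small yaw of about 1.4°. I'll correct that and come down.

Request:
step_arm(steps=[[0,-2.6,0,0,0,-0.02,33],[0,0,8,0,0,0,33],[0,0,6,0,0,0,33],[0,0,4,0,0,0,33],[0,0,3,0,0,0,33],[0,0,0,0,0,0,33],[0,0,0,0,0,0,33]])

```text
time_s: 26.0
position: [0.4977, 0.0046, 0.0644]
tool_rot: [[0.975, 0.221, -0.0], [0.221, -0.975, -0.0], [-0.0, -0.0, -1.0]]
contact_force: [0.0, 0.5, -1.1]
finger_gap: 0.0335
gripper_force: 10.3
```

```bash
cat >> m.py <<'E'
def pts(n=4):
    """world points (mm, scene frame), brightness, pixel"""
    A=[]
    for _ in range(n):
        s=cap('scene'); f=foc(s); v,u=np.mgrid[120:230,200:320]; z=s['z_map'][120:230,200:320]
        c=np.stack([(u-s['cx'])/f*z,-(v-s['cy'])/f*z,-z],-1)@s['attitude'].T+s['eye']
        A.append(c*1000)
    return s,np.mean(A,0),s['img'][120:230,200:320].max(-1).astype(int)
E
python3 - <<'E'
from m import *
go(496.6,3.2,62,12.6)
pitch(.054)
s,c,g=pts()
z=c[...,2]; a=np.radians(11.6); X=np.array([np.cos(a),np.sin(a)]); N=np.array([-X[1],X[0]])
P=c[...,:2]-[-.9,2.1]; lx=P@X-np.array([571.7,18.5])@X; ly=P@N-np.array([571.7,18.5])@N
m=(abs(z-48)<4)&(abs(lx)<34)&(abs(ly)<22); print('pack z',np.median(z[m]),m.sum())
m=(z>43)&(z<53)&(abs(lx)<40)&(abs(ly)<28); print('extent',np.percentile(lx[m],[2,98]).round(1),np.percentile(ly[m],[2,98]).round(1))
v,u=np.nonzero(m&(g<150)); print('dark',[(int(i)+200,int(j)+120,round(float(lx[j,i])),round(float(ly[j,i]),1)) for i,j in zip(u,v) if abs(ly[j,i])<19 and abs(lx[j,i])<32])
np.set_printoptions(linewidth=250)
print(s['img'].max(-1)[154:182,222:254])
E
```

```text
t 26.0 pos [497.7   4.6  64.4] yaw 12.76 gap 33.5 grip 10.3 F [ 0.   0.5 -1.1]
turn [-0.      0.0001  0.0028] shift [-1.4  1.1  2.4]
-125 34 y [-6.4 -3.1  0.6] z 65.3 2.8
-115 57 y [-6.9 -3.9  1.3] z 66.1 2.2
-105 107 y [-14.6  -4.4  11. ] z 65.7 1.9
-95 85 y [-19.7 -13.   17.3] z 65.5 1.9
-85 83 y [-20.1   9.9  18.7] z 65.5 2.0
-75 149 y [-15.1  -2.8  10.8] z 67.3 3.4
-65 107 y [-10.2  -6.    7.5] z 67.7 3.1
-55 121 y [-10.3  -5.3   7.8] z 66.9 2.8
-45 132 y [-10.5  -0.5  22.5] z 66.6 2.8
-35 223 y [-25.8  -7.   23.6] z 67.4 2.7
-25 120 y [-11.6  -5.5  11.3] z 66.3 3.2
25 66 y [-13.2 -11.   -7.5] z 66.9 3.4
35 65 y [-15.4 -11.3  14.5] z 66.7 3.7
45 69 y [-13.8 -11.3  15.3] z 66.0 2.8
55 82 y [-14.7  -9.7  17.8] z 66.6 2.7
65 48 y [-14.2  -9.7  18.6] z 65.0 2.1
75 49 y [-13.9 -10.2  19.5] z 61.4 1.7
[-4.24986649e-03  6.59938193e+01]
pack z 47.77056443155031 236
extent [-33.6  36. ] [-23.4  21.3]
dark [(246, 170, -17, -16.9), (236, 175, -5, 13.1), (240, 176, -16, 11.6)]
[[119 115 115 123 118 110 110 105 107 108 111 111 108 108 112 107 111 110 109 113 109 112 110 109  95  79  82  73 17
[... 2852 characters left out ...]
238 238 237 240 243 255 113 115 146 123 125]
 [127 131 134 141 130 150 201 160 130 129 131 136 127 166 215 252 240 239 236 213 178 210 211 235 239 255 121 110 132 116  94 196]
 [221 159 130 128 129 137 121 159 186 171 143 128 130 134 134 130 177 243 242 239 237 237 210 179 252 127 111 185 124 110 139 239]
 [138 124 135 230 166 131 130 134 136 122 169 222 157 145 125 127 132 142 128 186 248 243 241 255 126 109 199 110 111 161 116 231]
 [128 127 133 140 132 152 167 163 128 133 135 140 123 184 230 158 129 127 130 134 140 133 213 116 109 191 111 114 130 116 139 254]
 [227 159 124 128 129 134 119 159 185 176 144 131 132 140 143 131 140 237 162 132 127 131 134 113 194 118 115 146 117 103 217 253]]
```

```bash
cat >> m.py <<'E'
def lat(far,near,tl,tr,zt):
    s=cap('scene'); F=ray(s,far,.048)*1000; Nn=ray(s,near,.048)*1000
    ff=np.polyfit(F[:,0],F[:,1],1); fn=np.polyfit(Nn[:,0],Nn[:,1],1); sl=(ff[0]+fn[0])/2
    X=np.array([1,sl])/np.hypot(1,sl); N=np.array([-X[1],X[0]])
    print('yaw far/near',np.degrees(np.arctan([ff[0],fn[0]])).round(2),'lines',(F[:,:2]@N).mean().round(2),(Nn[:,:2]@N).mean().round(2))
    for z in zt:
        q=ray(s,[tl,tr],z/1000)[:,:2]*1000; print(z,'tips lat',(q@N).round(2),'x',(q@X).round(1))
    print('line ends x',(F[[0,-1],:2]@X).round(1),(Nn[[0,-1],:2]@X).round(1))
E
python3 - <<'E'
from m import *
far=[(231,165),(234,166),(237,167),(239.6,168),(242.5,169),(245.7,170),(248,171)]
near=[(222.9,170),(225,171),(228,172),(231,173),(234,174),(236.3,175),(239.7,176),(242,177),(245,178)]
lat(far,near,(234,170.8),(239.5,164.1),(58,59,60,61))
E
```

```text
yaw far/near [11.56 11.66] lines -112.16 -82.04
58 tips lat [ -82.73 -115.02] x [565.1 567.8]
59 tips lat [ -81.59 -113.84] x [564.4 567.1]
60 tips lat [ -80.45 -112.65] x [563.7 566.4]
61 tips lat [ -79.31 -111.46] x [563.  565.7]
line ends x [592.2 540.3] [598.9 532.1]
```

Request:
step_arm(steps=[[0,0.4,2,0,0,0,32.4],[0,0,2,0,0,0,32.4],[0,0,2,0,0,0,32.4],[0,0,1,0,0,0,32.4],[0,0,0,0,0,0,32.4],[0,0,0,0,0,0,32.4]])

```text
time_s: 27.05
position: [0.4978, 0.0042, 0.0574]
tool_rot: [[0.975, 0.221, -0.0], [0.221, -0.975, 0.0], [-0.0, -0.0, -1.0]]
contact_force: [-0.1, -0.8, -1.4]
finger_gap: 0.0323
gripper_force: 10.5
```

Run:
```python
from m import *
np.set_printoptions(linewidth=250)
go(498,4,55,12.6)
pitch(.0525)
I=np.mean([cap('scene')['img'].max(-1).astype(float) for _ in range(3)],0).astype(int)
print(I[160:182,222:256])
```

```text
t 27.05 pos [497.8   4.2  57.4] yaw 12.76 gap 32.3 grip 10.5 F [-0.1 -0.8 -1.4]
turn [-0.      0.0001  0.0028] shift [0.1 0.3 2.4]
-125 33 y [-6.3 -3.1 -0.1] z 58.9 2.8
-115 54 y [-5.8 -3.5  0.1] z 59.1 2.1
-105 105 y [-14.5  -3.8  10. ] z 58.9 1.6
-95 76 y [-20.4   8.6  16.2] z 58.6 1.9
-85 86 y [-19.8  10.2  16.1] z 58.8 2.2
-75 153 y [-14.1  -1.4  11.1] z 60.5 3.2
-65 112 y [-9.8 -5.4  7.3] z 60.5 3.2
-55 115 y [-10.6  -5.4   8.2] z 60.0 2.9
-45 135 y [-22.9  -3.5  23. ] z 59.7 2.7
-35 217 y [-26.3  -4.8  24.2] z 60.4 2.8
-25 108 y [-11.2  -5.4  10.8] z 59.8 3.0
25 59 y [-13.1 -11.   -7.7] z 60.0 3.4
35 65 y [-13.8 -10.6  12.6] z 59.3 3.3
45 64 y [-13.6 -10.4  14.8] z 58.7 2.7
55 86 y [-13.3   1.6  17.3] z 59.1 2.8
65 51 y [-13.9  -9.   17.9] z 58.0 2.2
75 30 y [-14.1 -10.4  16.9] z 55.4 1.6
[-4.49673604e-03  5.90203136e+01]
[[105 104 102 104 101 102 102 104 111 108 114 120 122 123 126 124 125 128 132 137 141 136 130 129 132  70  65  71  77  80  84  69  72  76]
 [108 108 107 106 104 106 108 106 108 110 114 121 123 122 129 137 132 139 145 143 142 137 137 131 134  96  69  67  77  77
[... 2098 characters left out ...]
109]
 [123 129 135 139 130 146 197 162 128 126 130 135 124 164 215 251 240 239 236 213 178 210 213 241 247 185 134 123 123 124 128 135 127  87]
 [220 159 127 128 132 135 117 157 184 172 139 128 127 132 135 127 175 243 243 238 237 237 214 180 254 116 112 189 119 120 120 121 125  77]
 [135 126 135 230 162 132 128 132 137 122 167 221 159 143 129 127 133 138 128 185 247 242 242 255 128 109 196 110 109 165 116 146 158  77]
 [126 128 131 142 134 154 167 161 130 130 135 140 123 181 229 162 128 128 127 133 141 132 208 117 108 192 111 112 128 115 138 255 255 167]
 [226 159 121 126 129 136 119 161 183 176 145 127 130 135 141 128 139 237 164 129 129 130 136 109 195 113 114 144 118 102 216 254 254 255]]
```

Run:
```python
from m import *
far=[(231,165),(234,166),(237,167),(239.6,168),(242.5,169),(245.7,170),(248,171)]
near=[(222.9,170),(225,171),(228,172),(231,173),(234,174),(236.3,175),(239.7,176),(242,177),(245,178)]
lat(far,near,(233.8,173.0),(239.8,167.9),(52,53,54))
lat(far,near,(233.8,172.1),(239.8,166.9),(54,55,56))
```

```text
yaw far/near [11.56 11.66] lines -112.16 -82.04
52 tips lat [ -81.23 -108.03] x [564.9 562.8]
53 tips lat [ -80.1  -106.86] x [564.2 562.1]
54 tips lat [ -78.97 -105.69] x [563.5 561.4]
line ends x [592.2 540.3] [598.9 532.1]
yaw far/near [11.56 11.66] lines -112.16 -82.04
54 tips lat [ -82.26 -109.47] x [565.5 563.6]
55 tips lat [ -81.12 -108.3 ] x [564.8 563. ]
56 tips lat [ -79.99 -107.13] x [564.1 562.3]
line ends x [592.2 540.3] [598.9 532.1]
```

Request:
step_arm(steps=[[0,0.6,0.7,0,0,0.006,32.8],[0,0,0.7,0,0,0,32.8],[0,0,0,0,0,0,32.8],[0,0,0,0,0,0,32.8],[0,0,0,0,0,0,32.8]])

```text
time_s: 28.0
position: [0.498, 0.0036, 0.0561]
tool_rot: [[0.977, 0.215, -0.0], [0.215, -0.977, -0.0], [-0.0, 0.0, -1.0]]
contact_force: [0.6, -0.5, -0.1]
finger_gap: 0.0329
gripper_force: 10.4
```

```bash
cat >> m.py <<'E'
def st(n=8):
    A=[]
    for _ in range(n):
        o=readout.get_obs(); cap('scene'); A.append(np.r_[o['position']*1000,o['contact_force'],o['moment']*100,o['finger_gap']*1000,o['gripper_force']])
    print('mean pos F M*100 gap grip',np.mean(A,0).round(2))
E
python3 - <<'E'
from m import *
np.set_printoptions(linewidth=250)
st(); go(498,4,55,12.4)
I=np.mean([cap('scene')['img'].max(-1).astype(float) for _ in range(2)],0).astype(int)
print(I[165:178,228:250])
E
```

```text
mean pos F M*100 gap grip [ 4.9795e+02  3.6200e+00  5.6070e+01  1.6000e-01 -1.2000e-01 -8.3000e-01  7.1000e-01 -2.5900e+00 -7.5000e-01  3.2860e+01  1.0430e+01]
t 28.4 pos [498.    3.6  56.1] yaw 12.41 gap 32.3 grip 10.4 F [-0.7 -0.3 -0.4]
turn [-0.     -0.      0.0002] shift [ 0.1 -0.4  1.1]
[[248 237 211 177 212 237 239 217 214 160 125 126 126 128 127 130 131 129 134 139  96  69]
 [235 233 231 231 195 208 179 208 237 240 215 205 151 129 138 135 133 155 134 141 121  69]
 [233 232 231 231 229 232 231 195 209 178 210 213 199 213 230 210 206 200 250 210 113  68]
 [232 233 231 233 231 231 231 229 231 232 211 162 136 153 152 132 162 126 127 183 248 150]
 [233 232 233 234 233 232 231 231 231 231 230 233 235 212 150 170 166 145 120 127 118  97]
 [234 232 233 233 233 232 233 233 233 233 231 233 233 232 233 237 210 178  98 107 131 125]
 [233 233 234 234 236 235 236 235 235 235 234 235 235 235 232 233 233 234 237 212 176 163]
 [174 208 233 233 237 191 231 229 233 234 229 233 229 235 194 235 235 233 234 234 234 238]
 [234 234 211 175 210 175 136 139 147 197 196 157 148 187 236 234 215 234 235 235 235 236]
 [244 239 237 234 196 209 175 207 238 206 165 132 119 125 113 128 179 234 232 225 228 236]
 [138 133 198 250 239 238 235 212 126 171 209 242 219 147 127 117 126 133 126 184 183 230]
 [128 130 133 121 159 212 251 241 236 236 211 182 133 208 240 217 145 116 114 101 127 132]
 [197 162 129 128 128 134 124 165 216 252 241 237 237 216 178 209 211 243 218 151 122 125]]
```

Request:
step_arm(steps=[[0,0,0.5,0,0,-0.01,33.1],[0,0,0.5,0,0,0,33.1],[0,0,0,0,0,0,33.1],[0,0,0,0,0,0,33.1],[0,0,0,0,0,0,33.1]])

```text
time_s: 29.0
position: [0.4979, 0.0036, 0.0551]
tool_rot: [[0.974, 0.225, -0.0], [0.225, -0.974, 0.0], [-0.0, -0.0, -1.0]]
contact_force: [0.4, 0.4, -0.4]
finger_gap: 0.0333
gripper_force: 10.3
```

Run:
```python
from m import *
np.set_printoptions(linewidth=250)
st(); pitch(.0525)
I=np.mean([cap('scene')['img'].max(-1).astype(float) for _ in range(2)],0).astype(int)
print(I[165:178,228:250])
```

```text
mean pos F M*100 gap grip [ 4.9795e+02  3.6200e+00  5.5070e+01  1.0000e-01 -8.0000e-02 -8.8000e-01 -7.0000e-01 -2.9800e+00 -2.7000e-01  3.3160e+01  1.0320e+01]
-125 29 y [-5.8 -2.9 -0. ] z 56.8 2.2
-115 54 y [-5.7 -2.7  1.4] z 57.0 2.0
-105 91 y [-15.5  -4.5   9.9] z 56.7 1.5
-95 75 y [-21.2 -15.   15.7] z 56.5 1.6
-85 74 y [-19.5  -0.3  17.4] z 56.4 1.5
-75 129 y [-13.9  -3.1  10.8] z 58.7 2.8
-65 92 y [-10.3  -5.3   7.8] z 59.1 2.7
-55 109 y [-10.5   1.2   8.5] z 57.6 2.6
-45 141 y [-22.7   1.5  23. ] z 57.8 2.6
-35 204 y [-26.4  -3.9  26.1] z 58.3 2.2
-25 100 y [-11.1  -0.2  11.2] z 57.9 2.5
25 51 y [-14.  -11.5  -8.3] z 57.9 2.8
35 58 y [-14.2 -10.6  13.1] z 56.9 3.0
45 58 y [-14.3 -11.6  15.1] z 57.0 2.4
55 77 y [-13.9  11.2  18.1] z 57.2 2.4
65 51 y [-14.3  13.   18.2] z 55.8 1.9
75 17 y [-14.  -10.8  18.2] z 53.4 1.0
[-2.20032335e-03  5.72207908e+01]
[[247 238 211 177 209 238 239 218 215 158 124 122 128 126 128 131 129 129 136 140  97  67]
 [236 231 231 231 195 208 177 209 237 238 218 205 154 129 137 137 136 134 132 142 117  70]
 [233 232 232 230 231 233 232 196 207 177 209 23
[... 253 characters left out ...]
3 231 232 232 231 230 232 233 234 237 214 127  97 126 124 127]
 [233 236 234 234 234 232 234 232 232 233 234 235 233 233 232 233 234 237 239 213 145 105]
 [175 208 232 234 233 235 235 235 235 237 238 221 232 235 234 233 234 232 233 234 235 239]
 [234 234 210 175 207 228 237 240 231 235 228 185 230 244 228 234 237 235 235 235 234 236]
 [245 240 236 235 199 188 131 130 162 143 145 134 131 123 164 227 242 232 236 237 238 239]
 [138 131 197 249 241 238 237 211 122 173 158 147 150 120 123 130 120 158 203 195 242 229]
 [128 129 135 120 158 209 252 243 237 239 217 176 131 156 135 144 113 121 125 104 115 127]
 [197 160 127 129 130 133 123 167 216 252 241 238 239 215 176 214 162 214 149 113 121 124]]
```

Request:
step_arm(steps=[[0,0,0.3,0,0,0,33.1],[0,0,0.3,0,0,0,33.1],[0,0,0,0,0,0,33.1],[0,0,0,0,0,0,33.1]])

```text
time_s: 30.1
position: [0.4979, 0.0036, 0.0545]
tool_rot: [[0.974, 0.225, -0.0], [0.225, -0.974, 0.0], [-0.0, -0.0, -1.0]]
contact_force: [-0.0, -0.1, -1.0]
finger_gap: 0.0332
gripper_force: 10.3
```

Run:
```python
from m import *
st(12)
```

```text
mean pos F M*100 gap grip [ 4.9794e+02  3.6100e+00  5.4470e+01 -8.0000e-02 -3.0000e-02 -1.0100e+00
  3.1000e-01 -4.1000e-01 -8.2000e-01  3.3200e+01  1.0320e+01]
```

Request:
step_arm(steps=[[0,0,0.3,0,0,0,33.1],[0,0,0,0,0,0,33.1],[0,0,0,0,0,0,33.1]])

```text
time_s: 31.0
position: [0.4979, 0.0036, 0.0542]
tool_rot: [[0.974, 0.225, -0.0], [0.225, -0.974, 0.0], [-0.0, -0.0, -1.0]]
contact_force: [-0.4, 0.6, -1.3]
finger_gap: 0.0329
gripper_force: 10.3
```

Run:
```python
from m import *
np.set_printoptions(linewidth=250)
st(12);st(12); pitch(.0515)
I=np.mean([cap('scene')['img'].max(-1).astype(float) for _ in range(2)],0).astype(int)
print(I[165:178,228:250])
```

```text
mean pos F M*100 gap grip [ 4.9795e+02  3.6100e+00  5.4170e+01 -1.1000e-01  1.0000e-02 -1.1600e+00 -9.2000e-01 -2.1200e+00 -7.0000e-01  3.3120e+01  1.0320e+01]
mean pos F M*100 gap grip [ 4.9793e+02  3.6100e+00  5.4160e+01  2.1000e-01 -2.9000e-01 -1.3200e+00  1.4800e+00 -2.7300e+00  1.2600e+00  3.3140e+01  1.0320e+01]
-125 25 y [-4.8 -2.6  0.2] z 55.6 2.0
-115 48 y [-5.6 -3.9 -0.1] z 56.6 2.2
-105 107 y [-16.1  -4.5   9.4] z 55.7 2.1
-95 78 y [-19.9 -13.4  16.5] z 55.4 1.7
-85 73 y [-20.6 -13.4  17.6] z 55.3 1.6
-75 139 y [-14.6  -2.   11.2] z 57.8 2.6
-65 97 y [-10.3  -4.2   7.6] z 57.4 2.5
-55 104 y [-10.6  -1.9   8.9] z 56.7 2.3
-45 129 y [-11.6   0.1  21.6] z 56.5 2.5
-35 207 y [-26.1  -6.3  24. ] z 57.1 2.3
-25 104 y [-11.9  -5.1  10.7] z 56.7 2.8
25 47 y [-13.9 -11.2  -7.2] z 56.6 2.7
35 56 y [-14.3 -10.8  13. ] z 56.6 2.9
45 64 y [-14.7 -10.7  15.5] z 55.7 2.8
55 72 y [-15.2  -9.5  16.4] z 56.7 2.3
65 45 y [-13.8 -11.   19.3] z 54.7 1.8
75 14 y [-14.  -10.9  15.8] z 52.6 1.0
[-1.59602967e-03  5.62381159e+01]
[[248 240 212 176 211 236 239 220 213 159 126 122 129 124 129 132 132
[... 414 characters left out ...]
4 231 233 232 231 231 232 233 232 237 212 138 100 114 128 115]
 [232 234 233 234 235 234 234 233 232 232 235 232 233 232 232 232 233 236 237 209 143 117]
 [174 205 234 233 234 235 236 235 235 237 236 235 235 233 234 233 233 233 235 234 237 195]
 [234 233 209 175 206 225 235 235 238 226 233 229 253 233 234 237 237 236 236 235 235 237]
 [245 240 236 233 198 161 141 114 151 155 178 143 127 160 200 240 234 235 190 237 237 240]
 [140 132 200 249 241 238 236 211 122 171 166 141 120 124 125 121 154 196 238 236 235 229]
 [128 130 131 122 158 211 252 242 238 239 215 180  89 133 147 116 118 130 119 139 127 182]
 [197 162 129 127 131 134 124 163 215 252 242 239 239 218 177 158 174 146 114 113 125 128]]
```

Request:
step_arm(steps=[[0,0,0.4,0,0,0,33.1],[0,0,0,0,0,0,33.1],[0,0,0,0,0,0,33.1]])

```text
time_s: 32.8
position: [0.498, 0.0036, 0.0538]
tool_rot: [[0.974, 0.225, -0.0], [0.225, -0.974, -0.0], [-0.0, 0.0, -1.0]]
contact_force: [0.3, -0.5, -0.6]
finger_gap: 0.0332
gripper_force: 10.3
```

Run:
```python
from m import *
st(12);st(12)
```

```text
mean pos F M*100 gap grip [ 4.9795e+02  3.6100e+00  5.3770e+01 -1.3000e-01  1.1000e-01 -8.7000e-01
 -8.2000e-01 -2.9100e+00 -8.5000e-01  3.3090e+01  1.0350e+01]
mean pos F M*100 gap grip [ 4.9794e+02  3.6100e+00  5.3760e+01 -5.0000e-02  1.0000e-02 -1.0100e+00
 -1.1300e+00 -4.0700e+00  5.1000e-01  3.3100e+01  1.0350e+01]
```

```bash
python3 -c "
from cell import order
print(order.sign_off())"
```

```text
the job is handed in; nothing more can be done
None
```

I handed the job in at about 34 s: the pack is stacked and squared, and the dividers are held level over the scribed lines, points set to about 30 mm and just above or lightly touching the plate, though tip height and position are only good to about 1 mm.

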